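# Open the vacuum valve, then press the tube block home in the vacuum nest

## Robot

A 6-joint arm with a two-finger parallel gripper is mounted at the origin on the work surface. World frame = base frame: x ahead of the robot, y to its left, z up, the work surface at z = 0. Lengths are in m, angles in rad, forces in N, time in s.
With the tool pointing down it reaches from about 0.325 to 0.75 m from the base axis. Payload 7.6 kg.
Tool frame: the origin (TCP) lies between the finger pads; the fingertips stand 22 mm ahead of it and the grasp point (between the pads) lies 3 mm ahead of it (env.tip_extent is the distance from the TCP to the fingertips, in m); z points along the fingers, y is the line along which they close (so a half turn about z gives the same grasp; the last joint's range is limited). The gripper opens to 85 mm and grips with 20 to 120 N. Pads are 22 mm wide; open, the fingers measure 114 mm over their backs; the gripper's body (76 mm by 85 mm) begins 54 mm behind the grasp point. The pads swing forward as they close: fully open they stand 13 mm farther back than shut.
Start: joints at [-1.411, 0.052, 1.401, -0, 1.689, -0.07], TCP at [0.12, -0.511, 0.253] pointing down, gripper open.
Joint ranges: [-2.9, 2.9], [-0.91, 2.17], [0.12, 2.37], [-1.06, 4.2], [0.26, 2.73], [-2.93, 2.93]. Speed limits (rad/s): [2.57, 2.57, 3.01, 3.14, 3.14, 3.14].

## Interface

Orientations are given as a unit quaternion [w, x, y, z].
In Python, from bench import env gives the robot as it stands. The module is installed in compiled form; this text tells all that it offers.
- The arm moves only by the tool apply_moves, never from a script. Its argument "series" is a list of rows, each a list of 6 numbers: the shift along the world's x, y, z in mm, then the turn, a rotation vector about the world's x, y, z in rad. In form: [[x, y, z, wx, wy, wz], ...]. A call has 1 to 10 rows; each row is the pose to reach, as a shift and turn from the pose commanded when the call began; what a row does not reach only later rows make up. A row lasts 1/12 s, in which the tool goes at most 41.7 mm and 7.16 degrees, less where a joint would pass 70% of its speed; a pose out of reach is approached as far as the arm can. A call with a gripper value outside its range is refused whole. "grip" is the opening, from -1 (shut) to 1 (fully open), set as the call begins (left out, the last holds). The fingers move at their own pace and stop on an object; "grip_force" is the grip in N (left out, the last holds). Time passes only in rows, so rows that repeat a pose let the fingers close. It gives the time, the measured TCP pose, the force, the opening and the grip force at its end, in the units of the state.
- env.state(): the state, without advancing time (a new reading comes with each control period).
- env.get_image(name): name is "scene" or "top" or "wrist"; returns (picture, depth): 384x512x3 uint8, blue, green, red; 384x512 float32, m along the optical axis (not along the pixel's ray), 0 where there is no reading.
- env.get_calibration(name): a dict with "K" (3x3 intrinsics, pixels), "distortion" ([k1, k2, p1, p2, k3] as OpenCV has them; the pictures are not rectified), "eye" and "orientation" of the camera in the world. Camera axes: x right, y down, z forward; pixel columns grow to the right and rows downward; lengths in m; the calibration is good to about 2 mm. A picture is of the moment at which its call begins: read the wrist's pose just before it. get_calibration takes no time and is no camera call; for the wrist camera it gives the pose at the moment of the call.
- env.sign_off(): hands the job in; it is judged then, once.
The state is a dict: "time_s": time; "q": joint angles; "joint_vel": joint speeds; "effort": joint torques, N m; "eef_pos": TCP position; "tcp_rot": TCP orientation; "wrist_force": force on the tool from outside, world axes, zero at the start; "wrist_torque": the same for the moment, N m; "grip_width": finger opening in m; "grasp_force": force on a finger pad.
Only numpy, scipy, OpenCV 4.12 (cv2) and the standard library are available. Lean on these libraries where they do the work, as an engineer would, in place of code of your own. Each camera call takes 0.05 s, during which the arm holds its last target. There are 200 camera calls.

## Task

Turn the vacuum valve's handle a quarter turn clockwise, from off to fully on. Then slide the metal tube block across the nest's bed until it lies flush against the fence, and with one diagonal push, roughly 10 N down and 15 N towards the fence, press it against bed and fence together; finish while still holding that push, without letting go. Leave the other things on the table where they are.

Things in the scene. Friction and masses are not known exactly. Their poses are not given: they have to be found in the camera images.
- handle_grip (a point): Centre of the aluminium valve handle bar, 76 mm above the table, on its vertical axis. Bar 70 mm long (x, turns with it), 14 mm thick (y), 26 mm high (13 mm above and below this point), on a round hub on a grey fixed housing 90 x 90 mm whose steel top disc is 54 mm above the table. Pipe stubs stick out of two opposite sides of the housing. Stands left or right of the nest.
- valve_handle (a joint): Handle angle (rad): 0 = off (bar across the pipe stubs), 1.571 = fully on (bar in line with them); grows clockwise seen from above. Stops at both ends; an over-centre spring snaps it to the nearer end (about 0.06 N m, friction 0.02 N m).
- fence_face (a point): Middle of the inner face of the nest's steel fence, at the white bed's surface (20 mm above the table). x points level from the bed into the fence, square to it, away from the robot; y along the fence; z up. Fence 20 mm high above the bed, 14 mm thick, 230 mm long. The bed is as long and reaches 185 mm in front of the fence. All fixed to the table.
- block_center (a point): Centre of the loose aluminium tube block (0.35-0.65 kg), 21 mm above its underside; lies skewed on the bed (polished, friction about 0.3). Foot 98 mm (x) by 128 (y), 12 high; body on it 46 (x) by 128 (y), centred, top 42 mm above the underside: a ledge 26 mm wide along each long side, 9 mm below this point. A long side of the foot goes to the fence, this point then 49 mm from it.
- tip_box: Bystander: grey box of pipette tips, 85 x 125 x 71 mm, origin under its centre; on the other side of the nest from the valve.
- amber_bottle: Bystander: brown glass bottle, 60 mm wide, 130 mm high, origin under its centre.
- jar: Bystander: white jar with a blue cap, 64 mm wide, 75 mm high, origin under its centre.
- well_plate: Bystander: white well plate, 86 x 128 x 30 mm, origin under its centre, beyond the nest.
- spin_tube: Bystander: lying centrifuge tube with a blue cap, 110 mm long (x), 29 mm high, origin under its middle.
- cap_strip: Bystander: white strip of tube caps, 20 x 90 x 18 mm, origin under its centre.

How it is judged:
On the way, in this order (a step that is already met when the one before it is completed fails the run):
1. the valve handle is turned fully on (value of joint valve_handle above 1.45 rad), for 0.2 s.
2. the block lies on the bed, square and flush against the fence (x of block_center in the frame of fence_face above -0.052 m and z of block_center in the frame of fence_face below 0.024 m and angle between the x axis of block_center and the x axis of fence_face, either way round below 0.035 rad), for 0.2 s.
At the end, for the whole second after the job is handed in: Handle over 1.45 rad; block flat on the bed, within 3 mm and 2 degrees of flush with the fence, centre within 60 mm of the fence's middle, still, the fingers pressing it: over 3 N on the fence and over 9.5 N on the bed, its weight of 3.5 to 6.5 N included, held to the end (all of step 2 and value of joint valve_handle above 1.45 rad and x of block_center in the frame of fence_face below -0.046 m and y of block_center in the frame of fence_face between -0.06 and 0.06 m and angle between block_center's own z axis and vertical below 0.035 rad and contact force between block and fence above 3 N and contact force between block and bed above 9.5 N and contact force between the fingers and block above 3 N and linear speed of block below 0.02 m/s); the arm keeps its last pose, push and grip.
It fails at once if a bystander is moved by more than 30 mm (distance of any of tip_box, amber_bottle, jar, well_plate, spin_tube, cap_strip from where it was at the start of the episode above 0.03 m).
It also fails if it takes over 54 s, if anything falls off the work surface, if the arm or the gripper's body presses on something with over 40 N, if the wrist force passes 120 N, or if a joint passes its speed limit or range.

## Working session

There is one attempt and no reset: what is moved stays moved. The work goes in short steps, Python scripts to look and compute and a tool call to move; the robot and the scene stay as the last step left them, time stands still between calls to the robot, and variables do not carry over. Pictures are saved under pics/ and viewed, at most 10 in all, crops included, and the job is handed in when it is done.

Besides the shell and the picture viewer there is one more tool, called after "Request:" in YAML: its name, and indented under it one key for each argument. apply_moves: Moves the arm, as the interface text tells. Its arguments: {"type":"object","properties":{"series":{"type":"array","items":{"type":"array","items":{"type":"number"}}},"grip":{"type":"number"},"grip_force":{"type":"number"}},"required":["series"]}

```bash
mkdir -p pics
cat > h.py <<'E'
import numpy as np, cv2
from bench import env
from scipy.spatial.transform import Rotation as R
def rot(o):
    o=np.array(o,float)
    return o if o.shape==(3,3) else R.from_quat(o[[1,2,3,0]]).as_matrix()
def plane(c,px,z):
    px=np.array(px,float).reshape(-1,1,2)
    u=cv2.undistortPoints(px,np.array(c["K"]),np.array(c["distortion"])).reshape(-1,2)
    d=np.c_[u,np.ones(len(u))]@rot(c["orientation"]).T
    e=np.array(c["eye"]); return e+d*((z-e[2])/d[:,2])[:,None]
def cloud(c,dep):
    h,w=dep.shape; g=np.stack(np.meshgrid(np.arange(w),np.arange(h)),-1).reshape(-1,1,2).astype(float)
    u=cv2.undistortPoints(g,np.array(c["K"]),np.array(c["distortion"])).reshape(-1,2)
    p=np.c_[u,np.ones(len(u))]*dep.reshape(-1,1)
    return (p@rot(c["orientation"]).T+np.array(c["eye"])).reshape(h,w,3)
E
python3 - <<'E'
from h import *
print({k:np.round(v,3) for k,v in env.state().items()})
for n in("top","scene"):
    c=env.get_calibration(n); im,d=env.get_image(n); cv2.imwrite(f"pics/{n}0.png",im); np.savez(f"{n}0.npz",im=im,d=d); print(n,c)
E
```

```text
{'time_s': np.float64(0.0), 'q': array([-1.411,  0.053,  1.402, -0.   ,  1.689, -0.07 ]), 'joint_vel': array([0.001, 0.   , 0.001, 0.002, 0.002, 0.   ]), 'effort': array([ 1.0000e-03, -3.8167e+01, -3.6019e+01,  0.0000e+00,  6.0000e-03,
       -0.0000e+00]), 'eef_pos': array([ 0.12 , -0.511,  0.252]), 'tcp_rot': array([-0.001,  0.993,  0.115, -0.   ]), 'wrist_force': array([-0.634, -0.706,  0.05 ]), 'wrist_torque': array([0.053, 0.017, 0.004]), 'grasp_force': np.float64(0.0), 'grip_width': np.float64(0.085)}
top {'K': array([[372.64166542,   0.        , 253.34234933],
       [  0.        , 372.64166542, 186.82244104],
       [  0.        ,   0.        ,   1.        ]]), 'distortion': array([-0.00646253,  0.        ,  0.        ,  0.        ,  0.        ]), 'eye': array([0.44785765, 0.01444263, 1.0177084 ]), 'orientation': array([ 0.04067423, -0.7045095 ,  0.70738606, -0.04021109])}
scene {'K': array([[411.78682336,   0.        , 259.66026167],
       [  0.        , 411.78682336, 195.52514088],
       [  0.        ,   0.        ,   1.        ]]), 'distortion': array([0.01623492, 0.        , 0.        , 0.        , 0.        ]), 'eye': array([1.11333658, 0.56319927, 0.67297995]), 'orientation': array([-0.17249291,  0.32417662,  0.83467126, -0.41046267])}
```

View pics/top0.png

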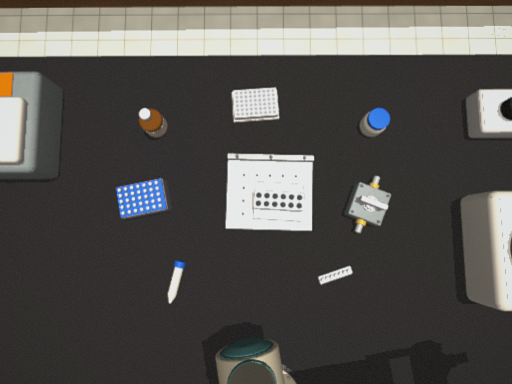

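View pics/scene0.png

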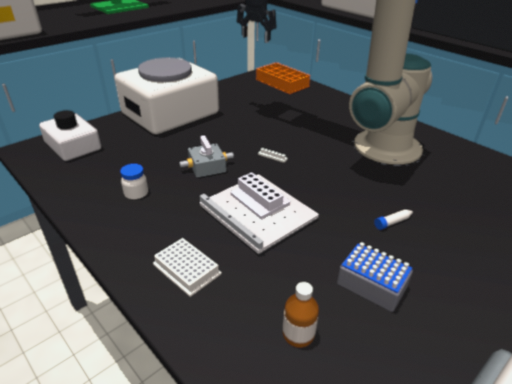

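Top view: nest around (270,192) with the fence along row 157, block at about (278,200), valve at (370,203) with its bar near (372,203) and pipes running from (376,182) to (359,228).

```bash
cat > m.py <<'E'
from h import *
z=np.load("top0.npz"); im,d=z["im"],z["d"]; c=env.get_calibration("top"); P=cloud(c,d)
Z=P[...,2]; v,u=np.mgrid[:384,:512]
def box(m,name,zz):
    n,l,s,_=cv2.connectedComponentsWithStats(m.astype(np.uint8)); k=1+np.argmax(s[1:,4]); m=l==k
    q=plane(c,np.c_[u[m],v[m]],zz)[:,:2].astype(np.float32); r=cv2.minAreaRect(q*1000)
    w=q-q.mean(0); _,_,V=np.linalg.svd(w,full_matrices=False)
    print(name,m.sum(),"mean",q.mean(0),"rect",np.round(r,1) if 0 else r,"long axis deg",np.degrees(np.arctan2(V[0,1],V[0,0])),"z",np.median(Z[m]))
rv=(u>335)&(u<400)&(v>170)&(v<240); rb=(u>222)&(u<318)&(v>165)&(v<235)
box(rv&(Z>.072),"handle",.089)
box(rv&(Z>.03)&(Z<.066),"housing",.054)
box(rb&(Z>.05),"blocktop",.062)
box(rb&(Z>.027)&(Z<.046),"ledge",.032)
box((u>215)&(u<325)&(v>145)&(v<170)&(Z>.033),"fence",.040)
box((u>215)&(u<325)&(v>145)&(v<240)&(Z>.013)&(Z<.026),"bed",.02)
E
python3 m.py
python3 - <<'E'
import cv2
a=cv2.imread("pics/top0.png")[140:245,215:405]; cv2.imwrite("pics/c0.png",cv2.resize(a,None,fx=4.2,fy=4.2,interpolation=cv2.INTER_CUBIC))
E
```

```text
handle 183 mean [ 0.5148    -0.2855118] rect ((514.8442993164062, -285.3929443359375), (71.95932006835938, 15.991720199584961), 68.41109466552734) long axis deg 68.64382 z 0.08785803006142723
housing 1220 mean [ 0.5133803 -0.2812349] rect ((513.6812133789062, -283.1419982910156), (93.05972290039062, 154.5460205078125), 68.41645812988281) long axis deg 158.51276 z 0.050059801244884294
blocktop 899 mean [ 0.5237323 -0.0501258] rect ((523.4100341796875, -49.907508850097656), (127.39359283447266, 47.38529586791992), 86.37751770019531) long axis deg -93.84753 z 0.06267968067798069
ledge 493 mean [ 0.48852363 -0.04756217] rect ((488.6847839355469, -47.58979797363281), (127.3813705444336, 26.952804565429688), 86.40734100341797) long axis deg -93.86255 z 0.032642650384826055
fence 485 mean [ 0.64115286 -0.031819  ] rect ((641.1102294921875, -31.072967529296875), (227.0849609375, 17.438858032226562), 87.5776138305664) long axis deg -91.79844 z 0.04034755633923659
bed 4055 mean [ 0.550206  -0.0168783] rect ((543.337890625, -27.76587677001953), (229.603759765625, 186.7207794189453), 88.27237701416016) long axis deg -81.66617 z 0.02048949651147114
```

View pics/c0.png

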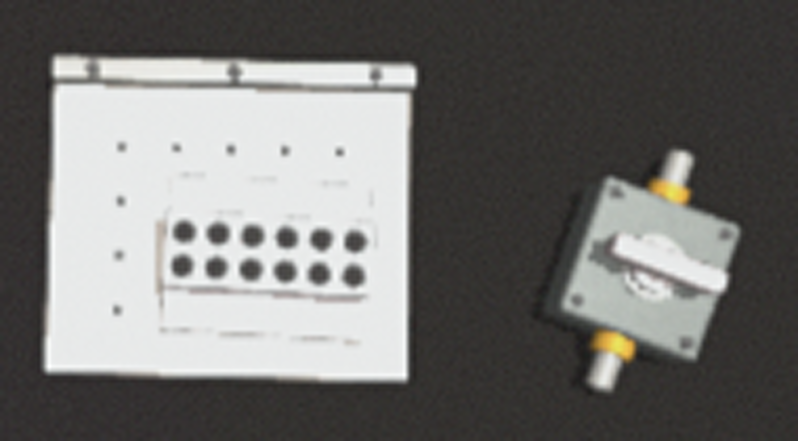

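Nest, block and valve are clear in the crop: bar at 68.5° on (0.5145, -0.2845), block about 61 mm short of the fence and skewed about 2°. Moving above the handle.

Request:
apply_moves:
  series:
    - [394,226,-82,0,0,0.965]
    - [394,226,-82,0,0,0.965]
    - [394,226,-82,0,0,0.965]
    - [394,226,-82,0,0,0.965]
    - [394,226,-82,0,0,0.965]
    - [394,226,-82,0,0,0.965]
    - [394,226,-82,0,0,0.965]
    - [394,226,-82,0,0,0.965]
    - [394,226,-82,0,0,0.965]
    - [394,226,-82,0,0,0.965]
  grip: 1

```text
time_s: 0.93
eef_pos: [0.4767, -0.3057, 0.1786]
tcp_rot: [-0.0, 0.827, 0.563, -0.0]
wrist_force: [0.6, -0.5, 0.2]
grip_width: 0.0851
grasp_force: 0.0
```

Request:
apply_moves:
  series:
    - [0,0,0,0,0,0]

```text
time_s: 1.02
eef_pos: [0.4792, -0.3025, 0.1765]
tcp_rot: [-0.002, 0.825, 0.565, 0.0]
wrist_force: [0.0, 0.4, 0.3]
grip_width: 0.0855
grasp_force: 0.0
```

Request:
apply_moves:
  series:
    - [35,18,-6,0,0,0]
    - [35,18,-6,0,0,0]
    - [35,18,-6,0,0,0]

```text
time_s: 1.27
eef_pos: [0.5108, -0.2881, 0.172]
tcp_rot: [-0.001, 0.826, 0.563, -0.0]
wrist_force: [-0.2, -0.1, 0.2]
grip_width: 0.0854
grasp_force: 0.0
```

Run:
```python
from h import *
s=env.state(); c=env.get_calibration("wrist"); im,d=env.get_image("wrist"); cv2.imwrite("pics/w1.png",im)
print(s["eef_pos"],s["tcp_rot"]); P=cloud(c,d); Z=P[...,2]
v,u=np.mgrid[:384,:512]
r=np.hypot(P[...,0]-.5145,P[...,1]+.2845)<.06
m=r&(Z>.083)&(Z<.093)&(d>0)
n,l,st,_=cv2.connectedComponentsWithStats(m.astype(np.uint8)); k=1+np.argmax(st[1:,4]); m=l==k
q=plane(c,np.c_[u[m],v[m]],.089)[:,:2].astype(np.float32)*1000
print(m.sum(),cv2.minAreaRect(q),np.median(Z[m]))
```

```text
[ 0.51080227 -0.28812493  0.1719865 ] [-1.02218428e-03  8.26138575e-01  5.63465887e-01 -4.51625702e-04]
1921 ((517.0222778320312, -283.96270751953125), (68.8021011352539, 13.659324645996094), 68.39859771728516) 0.088912293165603
```

View pics/w1.png

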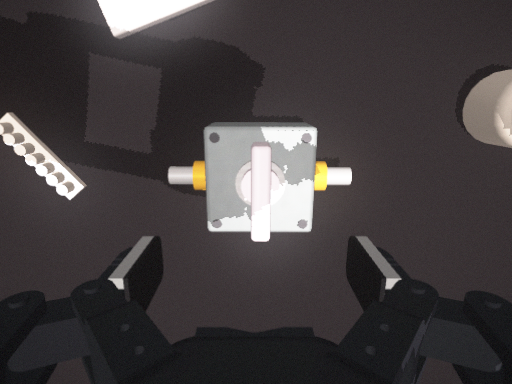

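The wrist picture shows the bar upright at (261,193) between the open fingers, pipes to the left and right. Going down to grasp it.

Request:
apply_moves:
  series:
    - [2,1,-40,0,0,0]
    - [2,1,-75,0,0,0]
    - [2,1,-83,0,0,0]
    - [2,1,-83,0,0,0]
    - [2,1,-83,0,0,0]

```text
time_s: 1.73
eef_pos: [0.5122, -0.289, 0.0918]
tcp_rot: [0.001, 0.827, 0.562, 0.0]
wrist_force: [0.1, 0.5, 0.9]
grip_width: 0.0853
grasp_force: 0.0
```

Request:
apply_moves:
  series:
    - [0,0,0,0,0,0]
    - [0,0,0,0,0,0]
    - [0,0,0,0,0,0]
    - [0,0,0,0,0,0]
    - [0,0,0,0,0,0]
    - [0,0,0,0,0,0]
    - [0,0,0,0,0,0]
    - [0,0,0,0,0,0]
  grip: -1
  grip_force: 20

```text
time_s: 2.4
eef_pos: [0.5145, -0.2891, 0.0913]
tcp_rot: [0.003, 0.827, 0.563, 0.002]
wrist_force: [11.2, -4.8, -3.4]
grip_width: 0.0131
grasp_force: 29.2
```

Request:
apply_moves:
  series:
    - [1,0,0,0,0,-0.115]
    - [0,0,0,0,0,-0.23]
    - [0,1,0,0,0,-0.345]
    - [0,1,0,0,0,-0.46]
    - [-1,1,0,0,0,-0.575]
    - [-1,2,0,0,0,-0.69]
    - [-1,2,0,0,0,-0.805]
    - [-1,3,0,0,0,-0.92]
    - [-1,4,0,0,0,-1.035]
    - [-1,4,0,0,0,-1.15]

```text
time_s: 3.23
eef_pos: [0.5124, -0.2856, 0.0912]
tcp_rot: [0.002, 1.0, 0.019, 0.002]
wrist_force: [5.3, -5.5, -0.3]
grip_width: 0.013
grasp_force: 29.6
```

Request:
apply_moves:
  series:
    - [0,1,0,0,0,-0.115]
    - [0,1,0,0,0,-0.23]
    - [0,2,0,0,0,-0.345]
    - [0,2,0,0,0,-0.43]
    - [0,2,0,0,0,-0.44]
    - [0,2,0,0,0,-0.44]
    - [0,2,0,0,0,-0.44]

```text
time_s: 3.82
eef_pos: [0.5127, -0.284, 0.0912]
tcp_rot: [0.002, 0.981, -0.196, 0.003]
wrist_force: [7.2, -8.7, -2.6]
grip_width: 0.0134
grasp_force: 29.8
```

Request:
apply_moves:
  series:
    - [0,0,0,0,0,0]
    - [0,0,0,0,0,0]
    - [0,0,0,0,0,0]
    - [0,0,0,0,0,0]
    - [0,0,0,0,0,0]
    - [0,0,40,0,0,0]
    - [0,0,80,0,0,0]
    - [0,0,120,0,0,0]
    - [0,0,120,0,0,0]
  grip: 1

```text
time_s: 4.57
eef_pos: [0.5137, -0.2836, 0.2205]
tcp_rot: [0.003, 0.981, -0.196, 0.007]
wrist_force: [1.6, -0.0, 1.5]
grip_width: 0.0849
grasp_force: 0.0
```

Request:
apply_moves:
  series:
    - [-83,240,0,0,0,0.36]
    - [-83,240,0,0,0,0.36]
    - [-83,240,0,0,0,0.36]
    - [-83,240,0,0,0,0.36]
    - [-83,240,0,0,0,0.36]
    - [-83,240,0,0,0,0.36]
    - [-83,240,0,0,0,0.36]
    - [-83,240,0,0,0,0.36]
    - [-83,240,0,0,0,0.36]

```text
time_s: 5.32
eef_pos: [0.4285, -0.0423, 0.2105]
tcp_rot: [0.0, 1.0, -0.017, 0.0]
wrist_force: [0.9, -0.8, -0.2]
grip_width: 0.0852
grasp_force: 0.0
```

Run:
```python
from h import *
s=env.state(); c=env.get_calibration("wrist"); im,d=env.get_image("wrist"); cv2.imwrite("pics/w2.png",im); 
print(s["eef_pos"],s["tcp_rot"]); P=cloud(c,d); Z=P[...,2]
v,u=np.mgrid[:384,:512]
def box(m,name,zz):
    m=m&(d>0); n,l,st,_=cv2.connectedComponentsWithStats(m.astype(np.uint8)); k=1+np.argmax(st[1:,4]); m=l==k
    q=plane(c,np.c_[u[m],v[m]],zz)[:,:2].astype(np.float32)*1000
    print(name,m.sum(),cv2.minAreaRect(q),np.median(Z[m]))
X,Y=P[...,0],P[...,1]
reg=(X>.45)&(X<.60)&(abs(Y+.04)<.12)
box(reg&(Z>.055)&(Z<.07),"top",.062)
box(reg&(Z>.028)&(Z<.038)&(X<.515),"ledge",.032)
box((X>.60)&(X<.68)&(abs(Y+.03)<.15)&(Z>.034)&(Z<.046),"fence",.040)
im,d=env.get_image("top"); c=env.get_calibration("top"); P=cloud(c,d); Z=P[...,2]
box((u>335)&(u<400)&(v>170)&(v<240)&(Z>.072),"handle",.089)
```

```text
[ 0.42845079 -0.04228192  0.21045462] [ 2.82330284e-04  9.99852642e-01 -1.71605717e-02  3.59108908e-04]
top 9481 ((524.9395751953125, -47.09803009033203), (128.58001708984375, 45.904541015625), 86.31694030761719) 0.06338327490350026
ledge 3870 ((489.26409912109375, -45.178245544433594), (127.86399841308594, 26.03080177307129), 86.26812744140625) 0.033237740898095613Traceback (most recent call last):
  File "<stdin>", line 13, in <module>
  File "<stdin>", line 6, in box
    return _wrapfunc(a, 'argmax', axis=axis, out=out, **kwds)
    return bound(*args, **kwds)
ValueError: attempt to get argmax of an empty sequence
```

View pics/w2.png

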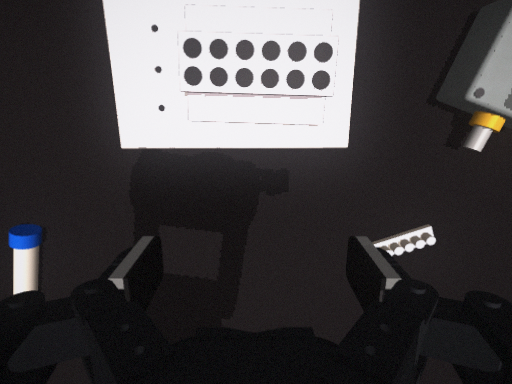

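The block's body lies at about (258,65) with the near ledge at row 108. Handle no longer blocks anything. Lowering over the near ledge with the fingers half open.

Request:
apply_moves:
  series:
    - [30,-2,-40,0,0,0]
    - [58,-3,-80,0,0,0]
    - [58,-3,-115,0,0,0]
    - [58,-3,-115,0,0,0]
    - [58,-3,-115,0,0,0]
    - [58,-3,-115,0,0,0]
  grip: 0.1

```text
time_s: 5.87
eef_pos: [0.4866, -0.0461, 0.0963]
tcp_rot: [0.0, 1.0, -0.018, 0.0]
wrist_force: [0.0, -0.2, 0.5]
grip_width: 0.047
grasp_force: 0.0
```

Run:
```python
from h import *
s=env.state(); print(env.tip_extent,s["eef_pos"],s["wrist_force"],s["grip_width"])
v,u=np.mgrid[:384,:512]
im,d=env.get_image("top"); c=env.get_calibration("top"); P=cloud(c,d); Z=P[...,2]
m=(u>335)&(u<400)&(v>170)&(v<240)&(Z>.075)&(Z<.1)
q=plane(c,np.c_[u[m],v[m]],.089)[:,:2].astype(np.float32)*1000; print(m.sum(),cv2.minAreaRect(q))
```

```text
0.022 [ 0.48663569 -0.04610574  0.09632956] [ 0.04476773 -0.21881496  0.47442404] 0.047048974582170625
189 ((515.1677856445312, -285.11785888671875), (16.980161666870117, 70.06061553955078), 68.23060607910156)
```

Request:
apply_moves:
  series:
    - [0,0,-30,0,0,0]
    - [0,0,-38,0,0,0]
    - [0,0,-40,0,0,0]
    - [0,0,-40,0,0,0]

```text
time_s: 6.25
eef_pos: [0.4868, -0.0454, 0.0568]
tcp_rot: [0.0, 1.0, -0.018, 0.001]
wrist_force: [-0.2, 0.2, -0.4]
grip_width: 0.0467
grasp_force: 0.0
```

Request:
apply_moves:
  series:
    - [0,0,-1,0,0,0]
    - [0,0,-2,0,0,0]
    - [0,0,-2,0,0,0]
    - [0,0,-2,0,0,0]

```text
time_s: 6.58
eef_pos: [0.4866, -0.0452, 0.0539]
tcp_rot: [0.0, 1.0, -0.018, 0.0]
wrist_force: [0.1, 0.2, 0.6]
grip_width: 0.0471
grasp_force: 0.0
```

Request:
apply_moves:
  series:
    - [4,0,0,0,0,0]
    - [9,0,0,0,0,0]
    - [15,0,0,0,0,0]
    - [21,0,0,0,0,0]
    - [27,-1,0,0,0,0]
    - [33,-1,0,0,0,0]
    - [39,-1,0,0,0,0]
    - [44,-1,0,0,0,0]
    - [48,-1,0,0,0,0]
    - [50,-1,0,0,0,0]

```text
time_s: 7.42
eef_pos: [0.5368, -0.0462, 0.0532]
tcp_rot: [0.0, 1.0, -0.018, -0.0]
wrist_force: [-2.2, -0.3, 0.9]
grip_width: 0.0471
grasp_force: 1.0
```

```bash
cat > m2.py <<'E'
from h import *
import sys
s=env.state(); print(s["eef_pos"],s["wrist_force"],s["wrist_torque"])
v,u=np.mgrid[:384,:512]
for n in ("wrist","top"):
    c=env.get_calibration(n); im,d=env.get_image(n); cv2.imwrite(f"pics/{n}_{sys.argv[1]}.png",im)
    P=cloud(c,d); X,Y,Z=P[...,0],P[...,1],P[...,2]
    def box(m,name,zz):
        m=m&(d>0); k,l,st,_=cv2.connectedComponentsWithStats(m.astype(np.uint8))
        if k<2: print(n,name,"none"); return
        m=l==1+np.argmax(st[1:,4]); q=plane(c,np.c_[u[m],v[m]],zz)[:,:2].astype(np.float32)*1000
        print(n,name,m.sum(),np.round(np.hstack([np.ravel(a) for a in cv2.minAreaRect(q)]),1))
    reg=(X>.53)&(X<.635)&(abs(Y+.04)<.12)
    box(reg&(Z>.056)&(Z<.07),"top",.062)
    box(reg&(Z>.027)&(Z<.037)&(X>.59),"farledge",.032)
    box((X>.625)&(X<.67)&(abs(Y+.03)<.15)&(Z>.036)&(Z<.046),"fence",.040)
E
python3 m2.py a
```

```text
[ 0.53679489 -0.04619544  0.05320721] [-2.232921   -0.30966999  0.8831325 ] [-0.01129755  0.28578176  0.01326787]
wrist top 40476 [559.3 -46.7 128.7  70.4  88. ]
wrist farledge 17889 [606.6 -48.3 129.1  26.   88. ]
wrist fence 11889 [638.3 -46.4 193.4   8.8  88.2]
top top 5 [583.2 -15.4   0.   10.5  89.6]
top farledge 17 [633.2 -89.2  43.    0.   89.8]
top fence 416 [641.3 -31.1 227.   14.7  88.1]
```

The block is already square (88.0° against the fence's 88.1°) with roughly 14 mm left to go.

Request:
apply_moves:
  series:
    - [4,0,0,0,0,0]
    - [8,0,0,0,0,0]
    - [11,0,0,0,0,0]
    - [13,0,0,0,0,0]
    - [14,0,0,0,0,0]
    - [14,0,0,0,0,0]
    - [14,0,0,0,0,0]

```text
time_s: 8.1
eef_pos: [0.5506, -0.0462, 0.0535]
tcp_rot: [0.0, 1.0, -0.018, 0.0]
wrist_force: [-1.1, 0.4, -0.2]
grip_width: 0.0469
grasp_force: 0.0
```

Request:
apply_moves:
  series:
    - [1,0,0,0,0,0]
    - [1,0,0,0,0,0]
    - [1,0,0,0,0,0]

```text
time_s: 8.35
eef_pos: [0.5514, -0.0462, 0.0535]
tcp_rot: [0.0, 1.0, -0.018, 0.0]
wrist_force: [-0.8, -0.5, 1.2]
grip_width: 0.0467
grasp_force: 0.5
```

Request:
apply_moves:
  series:
    - [1,0,0,0,0,0]
    - [1,0,0,0,0,0]
    - [1,0,0,0,0,0]

```text
time_s: 8.6
eef_pos: [0.5519, -0.0463, 0.0534]
tcp_rot: [0.0, 1.0, -0.018, -0.001]
wrist_force: [-5.9, -1.1, 3.4]
grip_width: 0.0471
grasp_force: 2.6
```

Request:
apply_moves:
  series:
    - [1,0,0,0,0,0]
    - [1,0,0,0,0,0]
    - [1,0,0,0,0,0]

```text
time_s: 8.85
eef_pos: [0.552, -0.0464, 0.0534]
tcp_rot: [0.0, 1.0, -0.017, -0.002]
wrist_force: [-11.8, -1.2, 7.0]
grip_width: 0.0472
grasp_force: 5.5
```

Request:
apply_moves:
  series:
    - [0,0,-1,0,0,0]
    - [0,0,-1,0,0,0]
    - [0,0,-1,0,0,0]

```text
time_s: 9.1
eef_pos: [0.552, -0.0461, 0.0524]
tcp_rot: [-0.0, 1.0, -0.017, -0.002]
wrist_force: [-10.5, -0.1, 7.0]
grip_width: 0.0467
grasp_force: 5.5
```

Request:
apply_moves:
  series:
    - [0,0,-1,0,0,0]
    - [0,0,-1,0,0,0]
    - [0,0,-1,0,0,0]

```text
time_s: 9.35
eef_pos: [0.552, -0.0459, 0.0515]
tcp_rot: [-0.0, 1.0, -0.017, -0.002]
wrist_force: [-11.4, 1.4, 8.8]
grip_width: 0.0471
grasp_force: 7.4
```

```bash
python3 m2.py b
```

```text
[ 0.55202255 -0.04594131  0.05153473] [-11.3979907    1.36135017   8.77588547] [0.26198975 1.6462646  0.30946173]
wrist top 41845 [572.8 -46.9 128.6  74.2  88. ]
wrist farledge 18381 [621.7 -62.7 158.9  27.1  88.2]
wrist fence 19743 [642.  -45.1 196.1  14.7  88.2]
top top 6 [589.8 -12.9   0.   13.1  89.6]
top farledge 4 [629.4 -19.4   0.    8.2  89.5]
top fence 139 [644.5  47.5  69.4  13.6  89.8]
```

View pics/wrist_b.png

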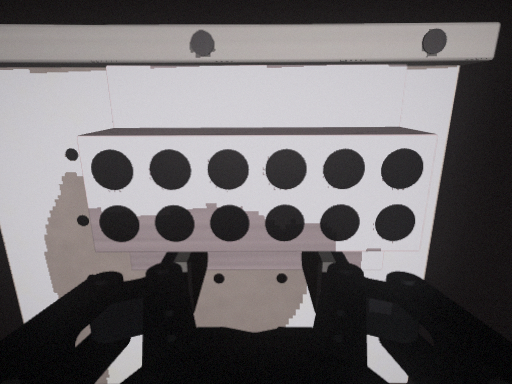

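The picture shows the foot's far edge meeting the fence at row 65, square along its length, and both fingers against the body. Increasing the push to its final strength.

Request:
apply_moves:
  series:
    - [0,0,-1,0,0,0]
    - [0,0,-1,0,0,0]
    - [0,0,-1,0,0,0]

```text
time_s: 9.7
eef_pos: [0.552, -0.0459, 0.0515]
tcp_rot: [-0.0, 1.0, -0.017, -0.002]
wrist_force: [-14.6, 1.6, 15.0]
grip_width: 0.0472
grasp_force: 10.4
```

Request:
apply_moves:
  series:
    - [0.5,0,0,0,0,0]
    - [0.5,0,0,0,0,0]
    - [0.5,0,0,0,0,0]

```text
time_s: 9.95
eef_pos: [0.5521, -0.0459, 0.0515]
tcp_rot: [-0.0, 1.0, -0.017, -0.003]
wrist_force: [-19.0, 0.9, 17.2]
grip_width: 0.0468
grasp_force: 12.2
```

Now the tips sit on the ledge. Easing back a little.

Request:
apply_moves:
  series:
    - [-0.4,0,0.6,0,0,0]
    - [-0.4,0,0.6,0,0,0]
    - [-0.4,0,0.6,0,0,0]
    - [-0.4,0,0.6,0,0,0]
    - [-0.4,0,0.6,0,0,0]
    - [-0.4,0,0.6,0,0,0]

```text
time_s: 10.45
eef_pos: [0.552, -0.0459, 0.0515]
tcp_rot: [-0.0, 1.0, -0.017, -0.002]
wrist_force: [-14.7, 1.4, 12.0]
grip_width: 0.0468
grasp_force: 9.0
```

Request:
apply_moves:
  series:
    - [0,0,0,0,0,0]
    - [0,0,0,0,0,0]
    - [0,0,0,0,0,0]
    - [0,0,0,0,0,0]
    - [0,0,0,0,0,0]
    - [0,0,0,0,0,0]

```text
time_s: 10.95
eef_pos: [0.5521, -0.046, 0.0515]
tcp_rot: [-0.0, 1.0, -0.017, -0.002]
wrist_force: [-13.2, 1.6, 11.8]
grip_width: 0.047
grasp_force: 9.0
```

Holding steady at about 14 N towards the fence and 12 N down. Handing in.

```bash
python3 -c "
from bench import env
print(env.sign_off())"
```

```text
the job is handed in; nothing more can be done
None
```

I turned the valve handle fully on, slid the block square and flush against the fence, and handed in still holding the push at about 14 N towards the fence and 12 N down; the hand-in gave no verdict.

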